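# Sort the loose gears and run the matching pair on the tester

## Task

Sort the loose white gears by tooth count. Take the two with 12 teeth, which match the tester's master gear, one at a time while its twin stays where it lies: set it over the tester's bare post so that it meshes with the master and sits right down on the plate, crank the master one full turn clockwise (seen from above) with the gear in place, until the crank points straight away from the post again, then lay that gear flat in the small tray before fetching the second one, and test and put that away the same way. Lay every other gear flat in the square tray, whenever you like, leave the two small jars standing where they are, and finish with the crank pointing away from the post.

Things in the scene. Friction and masses are not known exactly. Their poses are not given: they have to be found in the camera images.
- gear12_a: white spur gear, 12 teeth (one along its +x), 75 mm across the tips, 16 mm thick, origin at the centre of its underside, z up. On top a flange (44 mm across, 16 to 20 mm height) and a round aluminium hub to hold it by, 30 mm in diameter, 20 to 46 mm height. Underneath a blind bore 19 mm wide, 16 mm deep. 150 g; starts flat on the table, hub up. Matches the master gear.
- gear12_b: white spur gear, 12 teeth (one along its +x), 75 mm across the tips, 16 mm thick, origin at the centre of its underside, z up. On top a flange (44 mm across, 16 to 20 mm height) and a round aluminium hub to hold it by, 30 mm in diameter, 20 to 46 mm height. Underneath a blind bore 19 mm wide, 16 mm deep. 150 g; starts flat on the table, hub up. Matches the master gear (twin).
- gear16_a: white spur gear, 16 teeth (one along its +x), 75 mm across the tips, 16 mm thick, origin at the centre of its underside, z up. On top a flange (44 mm across, 16 to 20 mm height) and a round aluminium hub to hold it by, 30 mm in diameter, 20 to 46 mm height. Underneath a blind bore 19 mm wide, 16 mm deep. 150 g; starts flat on the table, hub up. Does not match; may be absent.
- gear16_b: white spur gear, 16 teeth (one along its +x), 75 mm across the tips, 16 mm thick, origin at the centre of its underside, z up. On top a flange (44 mm across, 16 to 20 mm height) and a round aluminium hub to hold it by, 30 mm in diameter, 20 to 46 mm height. Underneath a blind bore 19 mm wide, 16 mm deep. 150 g; starts flat on the table, hub up. Does not match; may be absent.
- gear9: white spur gear, 9 teeth (one along its +x), 75 mm across the tips, 16 mm thick, origin at the centre of its underside, z up. On top a flange (44 mm across, 16 to 20 mm height) and a round aluminium hub to hold it by, 30 mm in diameter, 20 to 46 mm height. Underneath a blind bore 19 mm wide, 16 mm deep. 150 g; starts flat on the table, hub up. Does not match; may be absent.
- tester: gear tester, fixed to the table: aluminium plate 90 x 170 x 12 mm, origin at the centre of its underside, long side along its y. On it stand the bare post (at its y = -34 mm) and the dark steel master gear with crank (at its y = +34 mm).
- post (a point): foot of the bare test post, on the plate's top face (12 mm above the table). The post is 16 mm in diameter to 8 mm above this point, then tapers to 8 mm diameter at 14 mm. A gear is seated when its origin is at this point. Axes as the tester's. The master's axis is 68 mm away along +y.
- master_axis (a point): point on the master gear's axis, at the plate's top face; axes as the tester's. The master has 12 teeth 6 mm wide, like the 12-tooth gears, 75 mm across the tips, up to 16.5 mm above this point. A 14 mm column on this axis carries the crank arm, 54 to 62 mm above this point.
- crank (a joint): turn of master gear and crank (one piece), rad; starts near 0, grows clockwise seen from above, counts on past full turns, no stop, turns easily, stays put. At 0 the crank points along the tester's +y, straight away from the post, and a master tooth points at the post. To mesh: 12-tooth gear yaw = tester yaw + 15 deg + crank value, modulo 30 deg, within 2.5 deg.
- crank_tab (a point): middle of the crank's upright flat black grip tab, fixed to the arm 55 mm out from the master's axis: 12 mm thick along the circle it travels, 30 mm long along the arm, 38 mm tall (its top 19 mm above this point, the arm's top 19 mm below). Site y points outward along the arm. Fingertips kept above the arm clear a gear on the post.
- small_tray_in (a point): centre of the inner floor (4 mm above the table) of the small grey tray, fixed to the table, for accepted gears: inside 92 mm along its x, 176 mm along its y; walls 4 mm thick, tops 20 mm above the table. Room for two gears side by side at y = -43 and +43 mm.
- square_tray_in (a point): centre of the inner floor (4 mm above the table) of the square grey tray, fixed to the table, for the other gears: inside 176 x 176 mm; walls 4 mm thick, tops 20 mm above the table. Room for four gears at x, y = +-43 mm.
- reagent_jar: amber glass jar, 38 mm across, 60 mm high, standing; to be left alone.
- sample_jar: clear plastic jar, 38 mm across, 60 mm high, standing; to be left alone.
There are look-alikes about, which are no part of the job. Leave any yellow look-alike of the tester alone. What is shaped like the part that bears small_tray_in but pink is not meant.

How it is judged (in metres and radians):
On the way, in this order (a step that is already met when the one before it is completed fails the run):
1. one 12-tooth gear sits on the post, meshed and flat on the plate, before the crank is turned; its twin still lies at its place (value of joint crank below 0.8 rad and (((horizontal distance between gear12_a and post below 0.005 m and z of gear12_a in the frame of post between -0.003 and 0.003 m and angle between gear12_a's own z axis and vertical below 0.06 rad) and distance of gear12_b from where it was at the start of the episode below 0.09 m) or ((horizontal distance between gear12_b and post below 0.005 m and z of gear12_b in the frame of post between -0.003 and 0.003 m and angle between gear12_b's own z axis and vertical below 0.06 rad) and distance of gear12_a from where it was at the start of the episode below 0.09 m))), for 0.2 s.
2. with that gear in place the crank has made its first full turn clockwise (less 0.25 rad of grace) (value of joint crank above 6.03319 rad and (((horizontal distance between gear12_a and post below 0.005 m and z of gear12_a in the frame of post between -0.003 and 0.003 m and angle between gear12_a's own z axis and vertical below 0.06 rad) and distance of gear12_b from where it was at the start of the episode below 0.09 m) or ((horizontal distance between gear12_b and post below 0.005 m and z of gear12_b in the frame of post between -0.003 and 0.003 m and angle between gear12_b's own z axis and vertical below 0.06 rad) and distance of gear12_a from where it was at the start of the episode below 0.09 m))), for 0.1 s.
3. that gear lies in the small tray while its twin still lies at its place ((((x of gear12_a in the frame of small_tray_in between -0.012 and 0.012 m and y of gear12_a in the frame of small_tray_in between -0.054 and 0.054 m and z of gear12_a in the frame of small_tray_in between -0.003 and 0.004 m and angle between gear12_a's own z axis and vertical below 0.08 rad) and distance of gear12_b from where it was at the start of the episode below 0.09 m) or ((x of gear12_b in the frame of small_tray_in between -0.012 and 0.012 m and y of gear12_b in the frame of small_tray_in between -0.054 and 0.054 m and z of gear12_b in the frame of small_tray_in between -0.003 and 0.004 m and angle between gear12_b's own z axis and vertical below 0.08 rad) and distance of gear12_a from where it was at the start of the episode below 0.09 m))), for 0.2 s.
4. the second 12-tooth gear sits meshed on the post, the crank within 0.8 rad of its first full turn, the first gear in the small tray (value of joint crank between 5.48319 and 7.08319 rad and (((horizontal distance between gear12_a and post below 0.005 m and z of gear12_a in the frame of post between -0.003 and 0.003 m and angle between gear12_a's own z axis and vertical below 0.06 rad) and (x of gear12_b in the frame of small_tray_in between -0.012 and 0.012 m and y of gear12_b in the frame of small_tray_in between -0.054 and 0.054 m and z of gear12_b in the frame of small_tray_in between -0.003 and 0.004 m and angle between gear12_b's own z axis and vertical below 0.08 rad)) or ((horizontal distance between gear12_b and post below 0.005 m and z of gear12_b in the frame of post between -0.003 and 0.003 m and angle between gear12_b's own z axis and vertical below 0.06 rad) and (x of gear12_a in the frame of small_tray_in between -0.012 and 0.012 m and y of gear12_a in the frame of small_tray_in between -0.054 and 0.054 m and z of gear12_a in the frame of small_tray_in between -0.003 and 0.004 m and angle between gear12_a's own z axis and vertical below 0.08 rad)))), for 0.2 s.
5. with that gear in place the crank has made its second full turn clockwise (less 0.25 rad of grace) (value of joint crank above 12.3164 rad and (((horizontal distance between gear12_a and post below 0.005 m and z of gear12_a in the frame of post between -0.003 and 0.003 m and angle between gear12_a's own z axis and vertical below 0.06 rad) and (x of gear12_b in the frame of small_tray_in between -0.012 and 0.012 m and y of gear12_b in the frame of small_tray_in between -0.054 and 0.054 m and z of gear12_b in the frame of small_tray_in between -0.003 and 0.004 m and angle between gear12_b's own z axis and vertical below 0.08 rad)) or ((horizontal distance between gear12_b and post below 0.005 m and z of gear12_b in the frame of post between -0.003 and 0.003 m and angle between gear12_b's own z axis and vertical below 0.06 rad) and (x of gear12_a in the frame of small_tray_in between -0.012 and 0.012 m and y of gear12_a in the frame of small_tray_in between -0.054 and 0.054 m and z of gear12_a in the frame of small_tray_in between -0.003 and 0.004 m and angle between gear12_a's own z axis and vertical below 0.08 rad)))), for 0.1 s.
At the end, for the whole second after the job is handed in: Both 12-tooth gears lie flat (hub up, within 0.08 rad and 4 mm of the floor) inside the small tray, every other gear present lies likewise inside the square tray, all at rest; the crank rests within 0.8 rad of pointing away from the post after two full clockwise turns (x of gear12_a in the frame of small_tray_in between -0.012 and 0.012 m and y of gear12_a in the frame of small_tray_in between -0.054 and 0.054 m and z of gear12_a in the frame of small_tray_in between -0.003 and 0.004 m and angle between each of gear12_a, gear12_b, gear16_a, gear16_b, gear9's own z axis and vertical below 0.08 rad and x of gear12_b in the frame of small_tray_in between -0.012 and 0.012 m and y of gear12_b in the frame of small_tray_in between -0.054 and 0.054 m and z of gear12_b in the frame of small_tray_in between -0.003 and 0.004 m and x of gear16_a in the frame of square_tray_in between -0.054 and 0.054 m and y of gear16_a in the frame of square_tray_in between -0.054 and 0.054 m and z of gear16_a in the frame of square_tray_in between -0.003 and 0.004 m and x of gear16_b in the frame of square_tray_in between -0.054 and 0.054 m and y of gear16_b in the frame of square_tray_in between -0.054 and 0.054 m and z of gear16_b in the frame of square_tray_in between -0.003 and 0.004 m and x of gear9 in the frame of square_tray_in between -0.054 and 0.054 m and y of gear9 in the frame of square_tray_in between -0.054 and 0.054 m and z of gear9 in the frame of square_tray_in between -0.003 and 0.004 m and value of joint crank between 11.7664 and 13.3664 rad and velocity of joint crank between -0.1 and 0.1 rad/s and linear speed of each of gear12_a, gear12_b, gear16_a, gear16_b, gear9 below 0.02 m/s); the robot touches nothing.
It fails at once if a jar shifted by more than 50 mm (distance of any of reagent_jar, sample_jar from where it was at the start of the episode above 0.05 m).
Of gear16_a, gear16_b, gear9 only 1 to 3 are there at a start; the rules pass over those that are not, and their reading is None.
At some moment in a run one of gear12_a, gear12_b, gear16_a, gear16_b, gear9 may be knocked a few centimetres aside while the robot is not near it.
It also fails if it takes over 210 s, if anything falls off the work surface, if the arm or the gripper's body presses on something with over 40 N, if the wrist force passes 120 N, or if a joint passes its speed limit or range.

## Robot

A 6-joint arm with a two-finger parallel gripper is mounted at the origin on the work surface. World frame = base frame: x ahead of the robot, y to its left, z up, the work surface at z = 0. Lengths are in mm, angles in rad, forces in N, time in s.
With the tool pointing down it reaches from about 275 to 825 mm from the base axis. Payload 4.9 kg.
Tool frame: the origin (TCP) lies at the very end of the fingers, on their centre line; the grasp point (between the pads) lies arm.grip_point_offset behind it (arm.grip_point_offset is the distance from the TCP to the grasp point, in mm); z points along the fingers, x is the direction in which the jaws open and shut, and the axes are right-handed (so a half turn about z gives the same grasp; the last joint's range is limited). The gripper opens to 85 mm and grips with 20 to 120 N. Pads are 22 mm wide; open, the fingers measure 114 mm over their backs; the gripper's body (76 mm by 85 mm) begins 54 mm behind the grasp point. The pads swing forward as they close: fully open they stand 13 mm farther back than shut.
Start: joints at [0.986, 0.326, -0.193, 1.052, 0, 1.437], TCP at [239.624, 495.074, 231.281] pointing down, gripper open.
Joint ranges: [-2.65, 2.65], [-0.97, 1.79], [-1.3, 1.35], [-1.93, 2.1], [-1.47, 1.37], [-3.14, 3.14]. Speed limits (rad/s): [2.57, 2.57, 3.14, 3.14, 3.14, 3.14].

## Interface

Orientations are given as a unit quaternion [x, y, z, w].
In Python, from workcell import arm, solve_ik, eyes, workorder, finder, current_time_s, current_joints, current_joint_vel, current_joint_torque, current_tool_pos, current_tcp_rot, current_contact_force, current_wrist_torque, current_opening gives the robot as it stands. Calls block until the motion is done:
- arm.goto(position, orientation): joint-space move of the TCP to a pose.
- arm.move_l(position, rot=None, feed=150, threshold=None): straight line of the TCP; rot=None keeps the orientation; feed is the mean speed in mm/s. With threshold (N) it stops when the force on the tool has changed by that much, and returns True; else False.
- arm.set_joints(angles): joint-space move.
- arm.gripper_to(opening): opening from 0.0 (shut) to 1.0 (fully open); the grip force is fixed at half the most; returns when the fingers have stopped.
- arm.sleep(seconds).
- solve_ik(position, orientation): joint angles nearest the present ones, or None.
- eyes.grab_frame(name): name is "side" or "top"; returns the picture (420x560x3 uint8, blue, green, red); there is no depth.
- eyes.camera_model(name): a dict with "vertical_fov" (degrees; the focal length in pixels is half the picture's height over the tangent of half this angle, whatever the lens; pixels are square), "cx", "cy" (the principal point, pixels), "R" (3x3) and "t" (3): a world point X has camera coordinates R X + t. Camera axes: x right, y down, z forward; pixel columns grow to the right and rows downward; lengths in mm; the calibration is good to about 2 mm. A picture is of the moment at which its call begins. camera_model takes no time and is no camera call.
A pose or a line that the arm cannot do raises arm.MotionError and nothing moves.
- workorder.hand_in(): hands the job in, once; it reports no verdict.
Trained networks look in the newest picture that a camera, given by its name, has taken for a name from the list of things; names that differ only in an ending like _2 or _b are one class to them, and where a whole thing is asked for, a point or a joint stands for the part that bears it (a point fixed in the world has none). Each returns a list of dicts, best first, with "p" (0 to 1); they miss things now and then, are a little off and sometimes report something else, mostly with a low value. They report only what shows in the picture. A call takes as long as a camera call. They do not tell look-alikes from the thing itself.
- finder.recognise(camera, target): "bbox" ([left, top, right, bottom] in pixels, round what is visible of it).
- finder.silhouettes(camera, target): "pixels" (420x560 bool, what is visible of it) and "bbox" ([left, top, right, bottom] in pixels, round what is visible of it).
- finder.landmark_of(camera, target): "location" ([column, row] in pixels: a listed point, or the origin of a listed thing).
Readings, each from a call of its own:
- current_time_s(): time.
- current_joints(): joint angles.
- current_joint_vel(): joint speeds.
- current_joint_torque(): joint torques, N m.
- current_tool_pos(): TCP position.
- current_tcp_rot(): TCP orientation.
- current_contact_force(): force on the tool from outside, world axes, zero at the start.
- current_wrist_torque(): the same for the moment, N m.
- current_opening(): opening from 0.0 (shut) to 1.0 (fully open).
Only numpy, scipy, OpenCV 4.12 (cv2) and the standard library are available. Lean on these libraries where they do the work, as an engineer would, in place of code of your own. Each camera call takes 0.05 s, during which the arm holds its last target. There are 200 camera calls.

## Working session

There is one attempt and no reset: what is moved stays moved. The work goes in short steps, each a Python script; the robot and the scene stay as the last script left them, time stands still between calls to the robot, and variables do not carry over. Pictures are saved under pics/ and viewed, about 12 in all and at most 16, crops included, and the job is handed in when it is done.

```bash
ls; mkdir -p pics
python3 - <<'E'
from workcell import *
import cv2,numpy as np
for n in("top","side"):
    im=eyes.grab_frame(n); cv2.imwrite(f"pics/{n}0.png",im)
    m=eyes.camera_model(n); print(n,m)
print(current_time_s(),arm.grip_point_offset,current_tcp_rot(),current_opening())
E
```

```text
pics
top {'vertical_fov': 45.429374669085924, 'cx': 286.15908484646343, 'cy': 207.70674059029704, 'R': array([[ 0.00268838, -0.99997944,  0.00582141],
       [-0.99338198, -0.00333901, -0.11480894],
       [ 0.11482602, -0.00547423, -0.99337053]]), 't': array([ 107.00218027,  448.63194059, 1390.7413835 ])}
side {'vertical_fov': 55.58701430688322, 'cx': 286.13787750820325, 'cy': 209.2727489427368, 'R': array([[ 0.78406275, -0.6205352 ,  0.01347895],
       [-0.30972144, -0.40997615, -0.85789987],
       [ 0.53788311,  0.66847261, -0.51364008]]), 't': array([-276.60411124,  248.80522844,  942.97239126])}
0.1 18.700000000000003 [ 8.47250722e-01  5.31192619e-01 -7.09925476e-04  3.34951884e-04] 1.0026703342725842
```

View pics/top0.png

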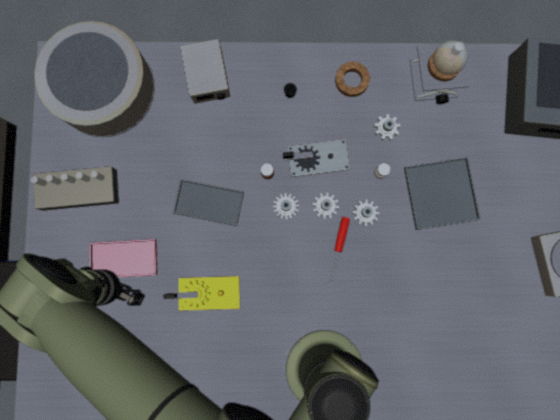

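View pics/side0.png

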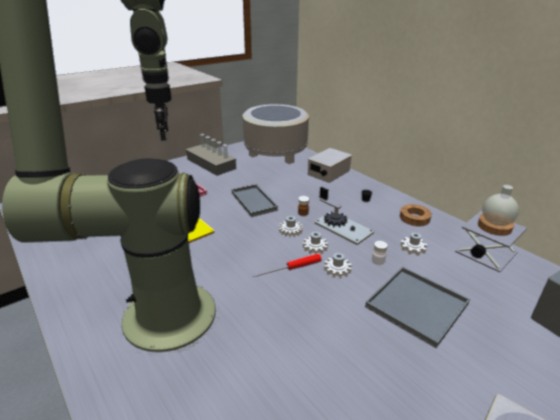

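The top view shows the grey tester at (318,157) with its post on the right at (331,156) and the crank pointing left. Four white gears lie at (387,126), (286,205), (325,205) and (366,212). The jars are at (267,171) and (383,171), the small tray at (209,202) and the square tray at (441,193). The yellow and pink look-alikes are at the lower left. The side view agrees.

```bash
cat > h.py <<'E'
from workcell import *
import cv2,numpy as np
def K(n):
    m=eyes.camera_model(n); f=210/np.tan(np.radians(m["vertical_fov"]/2))
    return np.array([[f,0,m["cx"]],[0,f,m["cy"]],[0,0,1]]),np.array(m["R"]),np.array(m["t"])
def p2w(n,px,z):
    k,R,t=K(n); d=R.T@np.linalg.inv(k)@np.array([px[0],px[1],1.]); c=-R.T@t
    return c+d*(z-c[2])/d[2]
def w2p(n,X):
    k,R,t=K(n); q=k@(R@np.asarray(X,float)+t); return q[:2]/q[2]
def polar(im,n,c,z,rs=np.arange(27,38,1.),N=720):
    """gray level of the ring round world point c at height z, (len(rs),N), angle in world yaw"""
    a=np.arange(N)*2*np.pi/N; k,R,t=K(n)
    X=np.stack([c[0]+rs[:,None]*np.cos(a),c[1]+rs[:,None]*np.sin(a),np.full((len(rs),N),z)],-1)
    q=(X@R.T+t)@k.T; q=(q[...,:2]/q[...,2:]).astype(np.float32)
    return cv2.remap(im,q[...,0],q[...,1],cv2.INTER_CUBIC)
def teeth(im,n,c,z=16):
    g=polar(cv2.cvtColor(im,cv2.COLOR_BGR2GRAY).astype(np.float32),n,c,z).mean(0)
    F=np.fft.fft(g)/len(g)
    return {k:(round(2*abs(F[k]),1),round(np.degrees(-np.angle(F[k])/k)%(360/k),1)) for k in(9,12,16)}
E
python3 - <<'E'
from h import *
zs={"post":12,"master_axis":12,"crank_tab":93,"small_tray_in":4,"square_tray_in":4,"gear12_a":0,"gear16_a":0,"gear9":0,"reagent_jar":0,"sample_jar":0,"tester":0}
for n in("top","side"):
    eyes.grab_frame(n)
    for k,z in zs.items():
        for d in finder.landmark_of(n,k)[:5]:
            if d["p"]>.25: print(n,k,round(d["p"],2),np.round(d["location"],1),p2w(n,d["location"],z).round(1)[:2])
a=cv2.imread("pics/top0.png")[95:235,190:490]; b=cv2.imread("pics/side0.png")[180:300,260:440]
cv2.imwrite("pics/c.png",np.vstack([cv2.resize(a,(800,373),interpolation=3),np.pad(cv2.resize(b,(338,225),interpolation=3),((0,0),(0,462),(0,0)))]))
E
```

```text
top post 0.74 [218.6 294.2] [206.1 296.3]
top post 0.57 [333.1 155.2] [602.9 -26.8]
top master_axis 0.77 [309.5 156.5] [598.8  41.3]
top master_axis 0.73 [197.1 290.6] [215.9 356.5]
top crank_tab 0.7 [169.4 298.3] [199.7 415.1]
top crank_tab 0.65 [292.3 156.9] [579.7  92.4]
top small_tray_in 0.84 [209.6 202.4] [465.4 327.8]
top small_tray_in 0.66 [331.5 155.6] [603.5 -23. ]
top small_tray_in 0.56 [119.5 258.2] [305.5 579.2]
top square_tray_in 0.81 [440.9 195.7] [ 487.1 -337.3]
top gear12_a 0.94 [366.1 213.1] [ 436.4 -121.5]
top gear12_a 0.77 [330.4 209. ] [447.9 -19. ]
top gear16_a 0.96 [285.1 205.7] [457.1 111.3]
top gear9 0.57 [384.5 126.6] [ 691.7 -179.5]
top reagent_jar 0.69 [267.4 170. ] [561.1 162.9]
top sample_jar 0.57 [376.3 174.8] [ 548.2 -152.9]
top tester 0.86 [208.2 292.3] [210.6 327.2]
top tester 0.68 [316.2 159.7] [592.1  21.2]
top tester 0.36 [378.7 173.4] [ 552.3 -159.9]
side post 0.74 [354.4 227. ] [613.  -17.5]
side post 0.68 [194.5 229.4] [207.6 273.2]
side post 0.61 [253.9 200.5] [456. 312.]
side master_axis 0.77 [338.4 219.9] [602.3  42.9]
side master_axis 0.54 [181.1 215.1] [211.9 375.3]
side crank_tab 0.86 [324.9 194.3] [580.   90.3]
side small_tray_in 0.78 [249.9 201.9] [446.9 324. ]
side square_tray_in 0.86 [416.2 304.2] [ 490.5 -340.1]
side square_tray_in 0.28 [376.6 261.8] [ 541.7 -170.4]
side gear12_a 0.91 [338.8 266. ] [ 447.8 -115.7]
side gear12_a 0.76 [320.4 245.8] [471.4 -14.6]
side gear16_a 0.85 [288.2 234.6] [431.6  89.3]
side gear9 0.56 [414.6 248.1] [ 686.6 -193.1]
side reagent_jar 0.53 [302.5 213.6] [547.8 157.5]
side reagent_jar 0.35 [336.  268.7] [ 433.3 -119.3]
side sample_jar 0.62 [377.8 260.4] [ 553.7 -165.2]
side sample_jar 0.46 [290.1 232.1] [445.   96.5]
side tester 0.86 [344.4 224.8] [611.  23.]
side tester 0.52 [189.1 225.2] [212.5 322.3]
```

View pics/c.png

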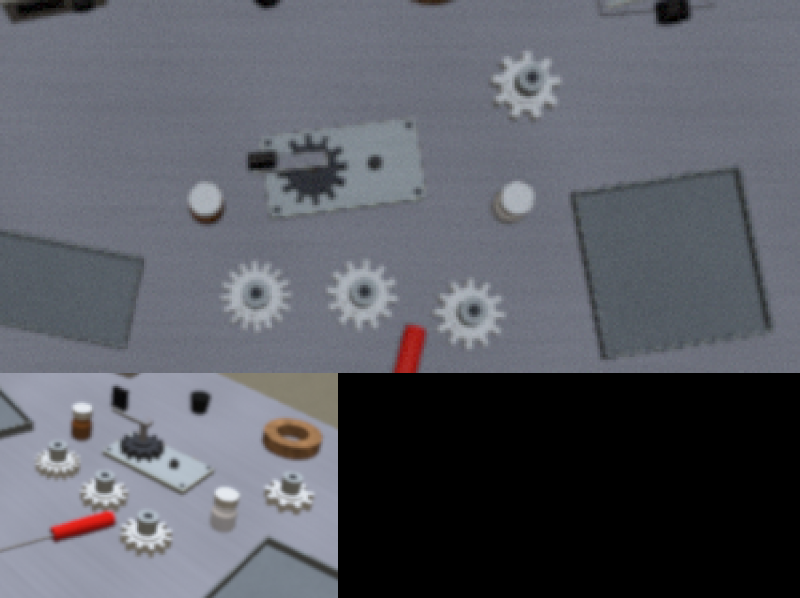

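```bash
cat >> h.py <<'E'
from scipy.optimize import minimize
def corr(a,T):
    a=a-a.mean();T=T-T.mean();return (a*T).sum()/np.sqrt((a*a).sum()*(T*T).sum())
def gearfit(im,n,c,N,z=16,sign=1,z0=0,skip=None):
    """fit x,y,yaw of an N-tooth gear, top face at z; returns x,y,yaw deg,score"""
    g=cv2.cvtColor(cv2.GaussianBlur(im,(0,0),.6),cv2.COLOR_BGR2GRAY).astype(np.float32); rs=np.arange(26,47,1.); a=np.arange(360)*np.pi/180
    w=6*12/N
    def f(p,mask=None):
        d=(a-np.radians(p[2])+np.pi/N)%(2*np.pi/N)-np.pi/N
        T=((rs[:,None]<30)|((rs[:,None]<37.5)&(abs(rs[:,None]*np.sin(d))<w/2))).astype(float)
        T=cv2.GaussianBlur(T,(0,0),1.5)
        P=polar(g,n,p[:2],z,rs,360)
        if skip is not None: k=abs((np.degrees(a)-skip+180)%360-180)>35; P,T=P[:,k],T[:,k]
        return -sign*corr(P,T)
    best=min((minimize(f,[c[0],c[1],y],method="Nelder-Mead",options=dict(initial_simplex=[[c[0],c[1],y],[c[0]+6,c[1],y],[c[0],c[1]+6,y],[c[0],c[1],y+4]],xatol=.02,fatol=1e-5)) for y in np.arange(0,360/N,90/N)),key=lambda r:r.fun)
    return np.array([best.x[0],best.x[1],best.x[2]%(360/N),-best.fun])
def rectfit(im,n,c,w,h,z,sign,yaw):
    """fit x,y,yaw of a w x h rectangle whose rim contrasts (inside sign brighter)"""
    g=cv2.cvtColor(im,cv2.COLOR_BGR2GRAY).astype(np.float32); u,v=np.meshgrid(np.arange(-w/2-12,w/2+13,2),np.arange(-h/2-12,h/2+13,2))
    T=((abs(u)<w/2)&(abs(v)<h/2)).astype(float); k,R,t=K(n); m=(abs(u)>w/2-12)|(abs(v)>h/2-12); T=T[m];u=u[m];v=v[m]
    def f(p):
        C,S=np.cos(np.radians(p[2])),np.sin(np.radians(p[2]))
        q=(np.stack([p[0]+C*u-S*v,p[1]+S*u+C*v,0*u+z],-1)@R.T+t)@k.T; q=(q[:,:2]/q[:,2:]).astype(np.float32)
        return -sign*corr(cv2.remap(g,q[:,0],q[:,1],1).ravel(),T)
    best=min((minimize(f,[c[0],c[1],y],method="Nelder-Mead",options=dict(initial_simplex=[[c[0],c[1],y],[c[0]+8,c[1],y],[c[0],c[1]+8,y],[c[0],c[1],y+5]],xatol=.02,fatol=1e-5)) for y in (yaw-10,yaw,yaw+10)),key=lambda r:r.fun)
    return np.array([*best.x,-best.fun])
E
python3 - <<'E'
from h import *
np.set_printoptions(suppress=True,precision=2)
im=cv2.imread("pics/top0.png"); 
for nm,px in dict(A=(325,206),B=(366,213),C=(286,206),D=(386.5,127)).items():
    c=p2w("top",px,16)
    print(nm,[(N,gearfit(im,"top",c,N)) for N in(9,12,16)])
m=gearfit(im,"top",p2w("top",(307,158),28),12,28.5,-1,skip=100); print("master",m)
print("plate",rectfit(im,"top",p2w("top",(318,157),12),90,170,12,1,5))
for z in(4,20): print("small",rectfit(im,"top",(465,328),92+8*(z>4),176+8*(z>4),z,-1,-15),"sq",rectfit(im,"top",(487,-337),176+8*(z>4),176+8*(z>4),z,-1,8))
g=cv2.cvtColor(im,cv2.COLOR_BGR2GRAY).astype(float)[148:164,324:340]; w=np.clip(130-g,0,None)*(g<120)
print(g.astype(int)[2:14,2:14]); yy,xx=np.mgrid[148:164,324:340]; print("post",p2w("top",((w*xx).sum()/w.sum(),(w*yy).sum()/w.sum()),24))
k,R,t=K("top");print(-R.T@t)
E
```

```text
A [(9, array([457.49,  -3.23,  21.4 ,   0.69])), (12, array([457.64,  -3.33,  22.64,   0.96])), (16, array([457.51,  -3.3 ,  14.7 ,   0.71]))]
B [(9, array([ 437.88, -118.28,    7.59,    0.69])), (12, array([ 437.64, -118.17,   27.64,    0.96])), (16, array([ 437.86, -118.4 ,   17.2 ,    0.71]))]Traceback (most recent call last):
  File "<stdin>", line 6, in <module>
  File "h.py", line 35, in gearfit
    best=min((minimize(f,[c[0],c[1],y],method="Nelder-Mead",options=dict(initial_simplex=[[c[0],c[1],y],[c[0]+6,c[1],y],[c[0],c[1]+6,y],[c[0],c[1],y+4]],xatol=.02,fatol=1e-5)) for y in np.arange(0,360/N,90/N)),key=lambda r:r.fun)
  File "h.py", line 35, in <genexpr>
    best=min((minimize(f,[c[0],c[1],y],method="Nelder-Mead",options=dict(initial_simplex=[[c[0],c[1],y],[c[0]+6,c[1],y],[c[0],c[1]+6,y],[c[0],c[1],y+4]],xatol=.02,fatol=1e-5)) for y in np.arange(0,360/N,90/N)),key=lambda r:r.fun)
              ~~~~~~~~^^^^^^^^^^^^^^^^^^^^^^^^^^^^^^^^^^^^^^^^^^^^^^^^^^^^^^^^^^^^^^^^^^^^^^^^^^^^^^^^^^^^^^^^^^^^^^^^^^^^^^^^^^^^^^^^^^^^^^^^^^^^^^^^^^^^^^^^^^^^^^^^^^^^^^^^^
    res = _minimize_neldermead(fun, x0, args, callback, bounds=bounds,
                               **options)
    fxe = func(xe)
    fx = function(np.copy(x), *(wrapper_args + args))
  File "h.py", line 32, in f
    P=polar(g,n,p[:2],z,rs,360)
  File "h.py", line 13, in polar
    a=np.arange(N)*2*np.pi/N; k,R,t=K(n)
                                    ~^^^
  File "h.py", line 4, in K
    m=eyes.camera_model(n); f=210/np.tan(np.radians(m["vertical_fov"]/2))
ValueError: time passes only in moves, steps and waits
```

The 12-tooth fits are very clear (0.96 against 0.70). The failure came from calling camera_model too many times, so I'll cache it.

```bash
sed -i 's/^def K(n)/import functools\n@functools.cache\ndef K(n)/' h.py
python3 - <<'E'
from h import *
np.set_printoptions(suppress=True,precision=2)
im=cv2.imread("pics/top0.png"); 
for nm,px in dict(C=(286,206),D=(386.5,127)).items():
    c=p2w("top",px,16)
    print(nm,[(N,gearfit(im,"top",c,N)) for N in(9,12,16)])
m=gearfit(im,"top",p2w("top",(307,158),28),12,28.5,-1,skip=100); print("master",m)
print("plate",rectfit(im,"top",p2w("top",(318,157),12),90,170,12,1,5))
for z in(4,20): print("small",rectfit(im,"top",(465,328),92+8*(z>4),176+8*(z>4),z,-1,-15),"sq",rectfit(im,"top",(487,-337),176+8*(z>4),176+8*(z>4),z,-1,8))
g=cv2.cvtColor(im,cv2.COLOR_BGR2GRAY).astype(float)[148:164,324:340]; w=np.clip(130-g,0,None)*(g<120)
print(g.astype(int)[3:13,2:12]); yy,xx=np.mgrid[148:164,324:340]; print("post",p2w("top",((w*xx).sum()/w.sum(),(w*yy).sum()/w.sum()),24))
k,R,t=K("top");print(-R.T@t)
# reachability: tool yaw range at the key spots
from scipy.spatial.transform import Rotation as Ro
for p in((600,-26,80),(600,42,80),(580,95,80),(690,-180,21),(487,-337,25),(465,328,25)):
    r=[]
    for y in range(-180,180,20):
        q=(Ro.from_euler("z",y,degrees=True)*Ro.from_euler("x",180,degrees=True)).as_quat()
        s=solve_ik(list(p),list(q)); r.append((y,None if s is None else round(float(s[5]),2)))
    print(p,r)
E
```

```text
C [(9, array([455.52, 110.54,   8.6 ,   0.75])), (12, array([455.67, 110.49,  18.93,   0.75])), (16, array([455.55, 110.16,   2.27,   0.94]))]
D [(9, array([ 688.59, -184.14,   38.05,    0.93])), (12, array([ 688.85, -184.7 ,   18.93,    0.62])), (16, array([ 689.88, -185.25,    1.09,    0.63]))]
master [590.07  50.53   7.01   0.93]
plate [598.12   6.61   6.78   0.35]
small [471.3  337.22 -10.65   0.59] sq [ 501.1  -348.5     9.35    0.55]
small [463.76 329.06 -11.03   0.85] sq [ 492.73 -332.88    9.39    0.74]
[[137 138 141 140 140 141 137 141 141 139]
 [141 139 137 136 135 135 135 142 141 141]
 [142 136 125 105  92  97 115 131 137 140]
 [138 127  96  66  56  57  82 119 134 137]
 [140 117  74  51  46  50  69 107 134 141]
 [136 111  63  40  45  45  69 110 135 138]
 [137 120  82  50  43  57  82 115 136 134]
 [138 128 110  86  76  89 111 126 139 139]
 [139 135 128 126 121 128 129 141 137 137]
 [137 142 138 137 139 139 136 139 143 139]]
post [598.9  -16.99  24.  ]
[ 285.68  116.11 1432.41]
(600, -26, 80) [(-180, -1.74), (-160, -2.09), (-140, -2.44), (-120, -2.78), (-100, -3.13), (-80, 2
[... 739 characters left out ...]
-2.98), (-100, 2.96), (-80, 2.61), (-60, 2.26), (-40, 1.91), (-20, 1.56), (0, 1.21), (20, 0.86), (40, 0.51), (60, 0.17), (80, -0.18), (100, -0.53), (120, -0.88), (140, -1.23), (160, -1.58)]
(487, -337, 25) [(-180, -2.3), (-160, -2.65), (-140, -3.0), (-120, 2.94), (-100, 2.59), (-80, 2.24), (-60, 1.89), (-40, 1.54), (-20, 1.19), (0, 0.84), (20, 0.49), (40, 0.14), (60, -0.21), (80, -0.56), (100, -0.9), (120, -1.25), (140, -1.6), (160, -1.95)]
(465, 328, 25) [(-180, -1.09), (-160, -1.44), (-140, -1.78), (-120, -2.13), (-100, -2.48), (-80, -2.83), (-60, 3.1), (-40, 2.75), (-20, 2.4), (0, 2.06), (20, 1.71), (40, 1.36), (60, 1.01), (80, 0.66), (100, 0.31), (120, -0.04), (140, -0.39), (160, -0.74)]
```

```bash
cat >> h.py <<'E'
from scipy.spatial.transform import Rotation as Ro
Q0=[0.986,0.326,-0.193,1.052,0,1.437]
def q(y): return list((Ro.from_euler("z",y,degrees=True)*Ro.from_euler("x",180,degrees=True)).as_quat())
def up(z=150): p=current_tool_pos(); arm.move_l([p[0],p[1],z],feed=250)
def look(fn=None):
    arm.set_joints(Q0); im=eyes.grab_frame("top")
    if fn: cv2.imwrite("pics/"+fn,im)
    return im
def over(x,y,yaw,z=150): arm.goto([x,y,z],q(yaw))
def pinch(x,y,yaw,first=90,z=21.5):
    """centre the gear by a crosswise pinch, then grip it with jaw yaw"""
    over(x,y,yaw+first); arm.move_l([x,y,z],feed=200); arm.gripper_to(0.0); arm.gripper_to(.65)
    arm.move_l([x,y,z+8],feed=100); arm.goto([x,y,z+8],q(yaw)); arm.move_l([x,y,z],feed=60); arm.gripper_to(0.0)
E
python3 - <<'E'
from h import *
np.set_printoptions(suppress=True,precision=2)
pinch(455.5,110.2,0,-90)
print(current_time_s(),current_opening(),current_tool_pos(),current_contact_force())
arm.gripper_to(.65); up(); im=look("top1.png")
print(current_time_s(),gearfit(im,"top",(455.5,110.2),16))
a=eyes.grab_frame("side"); cv2.imwrite("pics/side1.png",a)
E
```

```text
11.55 0.3299683051927767 [455.61 110.2   21.76] [-0.71  0.29  2.51]
14.2833 [457.72 112.38   2.24   0.95]
```

Camera bias is about +2.1 mm in x and +2.2 mm in y at this spot, and the grip works. Next, the 16-tooth and 9-tooth gears go to the square tray.

```bash
cat >> h.py <<'E'
B=np.array([2.1,2.2])
def rot2(a): a=np.radians(a); return np.array([[np.cos(a),-np.sin(a)],[np.sin(a),np.cos(a)]])
SQ,SQY=np.array([490.6,-335.1]),9.4
SM,SMY=np.array([461.7,326.9]),-11.0
def place(xy,yaw,floor,z=21.5):
    over(*xy,yaw); arm.move_l([*xy,floor+z+8],feed=200); hit=arm.move_l([*xy,floor+z-1],feed=25,threshold=6)
    print("place",hit,current_tool_pos().round(1)); arm.gripper_to(.6); up()
E
python3 - <<'E'
from h import *
np.set_printoptions(suppress=True,precision=2)
pinch(455.6,110.2,0,-90); up(); print(current_opening())
place(SQ+rot2(SQY)@[-31,-31],0,4)
pinch(688.6-B[0],-184.1-B[1],0,90); up(); print(current_opening())
place(SQ+rot2(SQY)@[31,31],0,4)
im=look("top2.png"); print(current_time_s())
for N,s in((16,-31),(9,31)):
    w=SQ+rot2(SQY)@[s,s]; print(w,gearfit(im,"top",w+B,N,20))
for c in((457.6,-3.3),(437.6,-118.2)): print(gearfit(im,"top",c,12))
print(gearfit(im,"top",(590,50.5),12,28.5,-1,skip=100))
cv2.imwrite("pics/c2.png",cv2.resize(im[100:240,170:490],(800,350),interpolation=3))
E
```

```text
0.3353989102771522
place True [ 465.8 -371.4   25.8]
0.32994595051398073
place True [ 516.9 -300.    25.8]
40.475
[ 465.08 -370.75] [ 467.22 -369.27    2.12    0.95]
[ 516.12 -299.45] [ 518.39 -298.7    38.36    0.95]
[457.69  -3.33  22.65   0.96]
[ 437.64 -118.17   27.69    0.96]
[590.04  50.45   6.99   0.93]
```

View pics/c2.png

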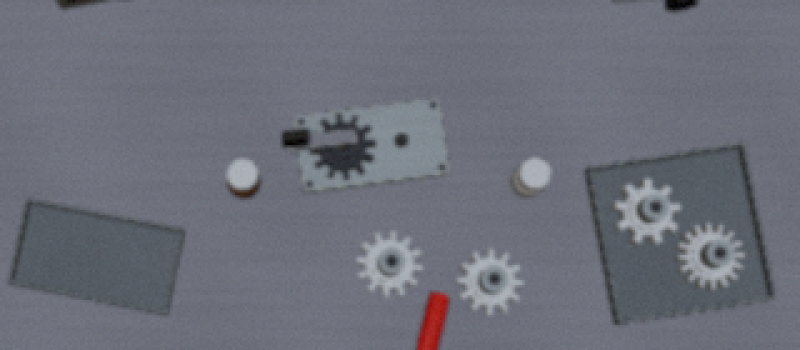

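Both are in the square tray at the expected spots and nothing else has moved. Now the first 12-tooth gear goes on the post.

```bash
cat >> h.py <<'E'
PSI=7.0; MA=np.array([587.95,48.3]); POST=MA+rot2(PSI)@[0,-68]
E
python3 - <<'E'
from h import *
g=gearfit(eyes.grab_frame("top"),"top",(457.7,-3.3),12); print(g)
x,y=g[:2]-B; d=(22.0-g[2]+15)%30-15
pinch(x,y,PSI-d,90); up(); print(current_opening(),d)
over(*POST,PSI,120); arm.move_l([*POST,58],feed=150)
hit=arm.move_l([*POST,33],feed=20,threshold=8)
print(hit,current_tool_pos(),current_contact_force(),current_wrist_torque(),current_time_s())
E
```

```text
[457.69962964  -3.32579368  22.63735283   0.96256785]
0.32819126436103013 -0.6373528333513221
False [597.59448761 -19.35567374  33.86689609] [6.41789861 0.12471159 3.95476675] [ 0.01751519 -1.02925198  0.02168232] 49.5667
```

Run:
```python
from h import *
arm.gripper_to(.65); up(); im=look("top3.png")
print(gearfit(im,"top",POST+B,12,28),gearfit(im,"top",MA+B,12,28.5,-1,skip=100),gearfit(im,"top",(437.6,-118.2),12),current_time_s())
cv2.imwrite("pics/c3.png",np.vstack([cv2.resize(im[120:190,270:370],(600,300),interpolation=3)[:,:],cv2.resize(eyes.grab_frame("side")[180:250,290:390],(600,300),interpolation=3)]))
```

```text
[600.89862879 -19.11426057  22.37049182   0.66924657] [590.08217727  50.58636688   7.35280206   0.91217055] [ 437.64195176 -118.17048949   27.69396894    0.9615477 ] 52.8583
```

View pics/c3.png

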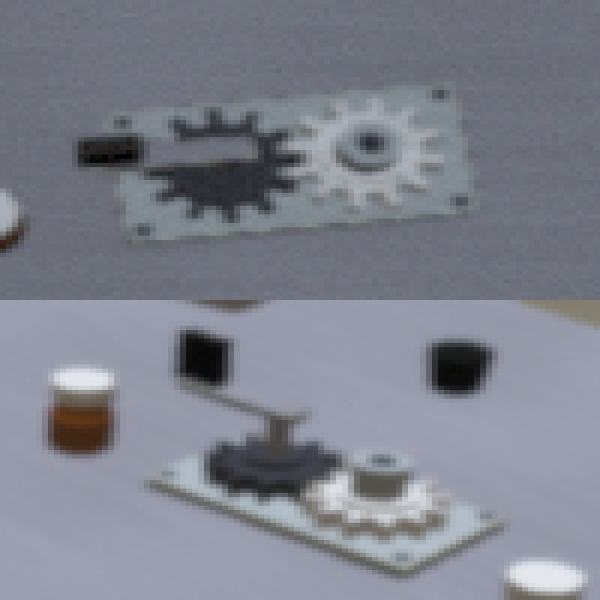

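The gear sits flat and meshed on the post. Next I crank with the fingers loosely straddling the tab, in two half turns with a regrip between.

```bash
cat >> h.py <<'E'
CR=MA+[1.3,0]
def half(start,over_deg=3,z=80):
    """drive the crank clockwise half a turn from angle start (deg); the jaws straddle the tab loosely"""
    P=lambda a: [*(CR+rot2(PSI-start-a)@[0,55]),z]
    p=P(0); arm.goto([p[0],p[1],150],q(PSI+180)); arm.gripper_to(.65); arm.move_l(p,feed=200,threshold=8); arm.gripper_to(.2)
    fm=0
    for a in np.append(np.arange(15,181,15),180+over_deg):
        arm.move_l(P(a),rot=q(PSI+180-a),feed=50 if a<=180 else 20); fm=max(fm,np.linalg.norm(current_contact_force()))
    print("half",start,"opening",round(current_opening(),2),"Fmax",round(fm,1),current_tool_pos().round(1),current_time_s())
    arm.gripper_to(.65); up()
E
python3 - <<'E'
from h import *
half(0)
im=look("top4.png"); eyes_s=eyes.grab_frame("side")
cv2.imwrite("pics/c4.png",np.vstack([cv2.resize(im[120:190,270:370],(600,300),interpolation=3)[:,:],cv2.resize(eyes_s[180:250,290:390],(600,300),interpolation=3)]))
E
```

```text
half 0 opening 0.2 Fmax 1.8 [593.4  -6.6  80. ] 62.1667
```

View pics/c4.png

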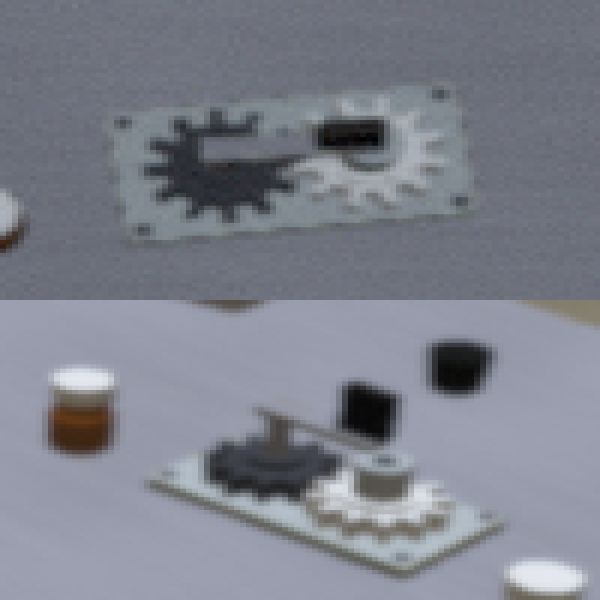

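Run:
```python
from h import *
half(180); im=look("top5.png")
print(gearfit(im,"top",MA+B,12,28.5,-1,skip=100),gearfit(im,"top",(437.6,-118.2),12),current_time_s())
print([(d["p"],p2w("top",d["location"],93)) for d in finder.landmark_of("top","crank_tab")[:2]])
k=w2p("top",[*(MA+B+rot2(PSI)@[0,55]),112]); print("expected tab top px",k)
g=im[140:175,270:315].min(2)<45; yy,xx=np.where(g); print("dark px rows",[(r+140,g[r].sum(),np.where(g[r])[0][:1]+270) for r in range(35) if g[r].any()])
```

```text
half 180 opening 0.2 Fmax 1.2 [585.1 103.1  80. ] 74.775
[590.24031445  50.71306852   7.66801787   0.90796514] [ 437.63963965 -118.16192217   27.64555948    0.96020549] 77.625
[(0.9, array([203.58087854, 416.24886838,  93.        ])), (0.58, array([ 429.61816584, -107.49932342,   93.        ]))]
expected tab top px [287.7001762  154.00911747]
dark px rows [(150, np.int64(1), array([307])), (153, np.int64(8), array([285])), (154, np.int64(9), array([284])), (155, np.int64(9), array([284])), (156, np.int64(9), array([284])), (157, np.int64(10), array([284])), (158, np.int64(4), array([284])), (159, np.int64(5), array([307])), (160, np.int64(8), array([297])), (161, np.int64(8), array([301])), (162, np.int64(10), array([301])), (163, np.int64(5), array([303])), (164, np.int64(10), array([300])), (165, np.int64(5), array([302])), (166, np.int64(5), array([305])), (167, np.int64(1), array([307]))]
```

The crank is one full turn on, about 359°. The first gear now goes to the small tray.

Run:
```python
from h import *
P=[597.6,-19.3]
over(*P,PSI); arm.move_l([*P,33.5],feed=200); arm.gripper_to(0.); print(current_opening())
arm.move_l([*P,70],feed=80); up()
w=SM+rot2(SMY)@[0,43]; place(w,SMY,4)
im=look("top6.png"); print(w,gearfit(im,"top",w+B,12,20),current_time_s())
print(gearfit(im,"top",MA+B,12,28.5,-1,skip=100),gearfit(im,"top",(437.6,-118.2),12))
cv2.imwrite("pics/c6.png",cv2.resize(im[100:240,170:490],(800,350),interpolation=3))
```

```text
0.33019865431002293
place True [471.2 369.9  27.5]
[469.9047868  369.10996889] [472.55218159 371.10147445  29.36789034   0.9562053 ] 86.8167
[590.06084579  50.51529168   7.64450125   0.92997959] [ 437.63992161 -118.18111951   27.6241887     0.96021793]
```

View pics/c6.png

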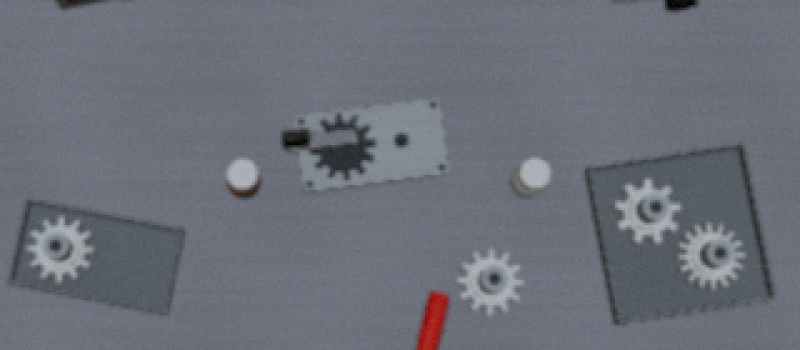

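Run:
```python
from h import *
im=cv2.imread("pics/top6.png"); s=eyes.grab_frame("side"); cv2.imwrite("pics/side6.png",s)
u=w2p("side",(465,350,10)).astype(int); print(u)
cv2.imwrite("pics/c7.png",np.vstack([cv2.resize(im[172:232,165:255],(750,0) if 0 else (720,300),interpolation=3),cv2.resize(s[u[1]-28:u[1]+22,u[0]-50:u[0]+70],(720,300),interpolation=3)]))
```

```text
[249 196]
```

View pics/c7.png

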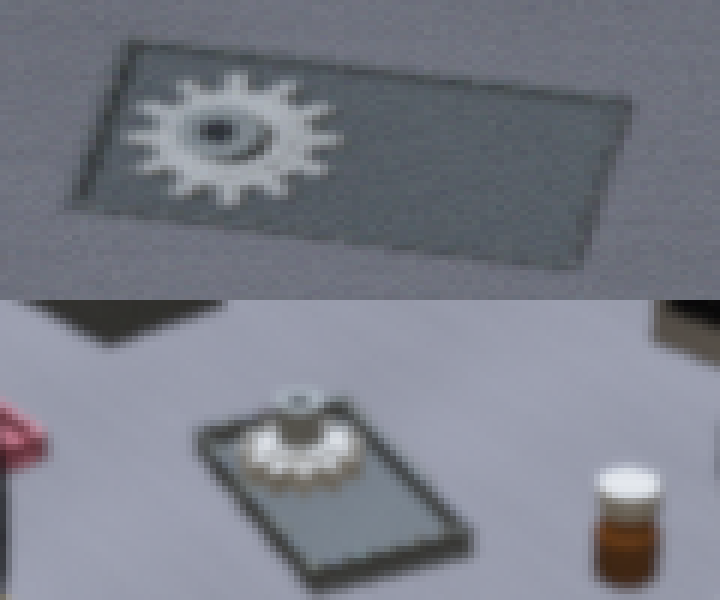

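The gear lies flat inside the tray. Now the second 12-tooth gear, with the post target shifted 1.4 mm in x.

Run:
```python
from h import *
im=eyes.grab_frame("top"); g=gearfit(im,"top",(437.6,-118.2),12); m=gearfit(im,"top",MA+B,12,28.5,-1,skip=100); print(g,m)
x,y=g[:2]-B; d=(2*7.2-m[2]+15-g[2]+15)%30-15; P=POST+[1.4,0]
pinch(x,y,PSI-d,90); up(); print(current_opening(),d)
over(*P,PSI,120); arm.move_l([*P,58],feed=150)
hit=arm.move_l([*P,33],feed=20,threshold=8)
print(hit,current_tool_pos(),current_contact_force(),current_wrist_torque(),current_time_s())
if current_tool_pos()[2]<34.3:
    arm.gripper_to(.65); up(); im=look("top8.png")
    print(gearfit(im,"top",POST+B,12,28),gearfit(im,"top",MA+B,12,28.5,-1,skip=100),current_time_s())
    cv2.imwrite("pics/c8.png",np.vstack([cv2.resize(im[120:190,270:370],(600,300),interpolation=3),cv2.resize(eyes.grab_frame("side")[180:250,290:390],(600,300),interpolation=3)]))
```

```text
[ 437.63593181 -118.12304195   27.63425041    0.96029444] [589.97706625  50.47511231   7.6436885    0.92868669]
0.3308130656605888 -5.877938904504848
True [597.74184209 -19.17535451  33.78417104] [-0.20963845  0.18316783  4.98369064] [-0.04036316  0.02748519 -0.07198262] 96.2083
[600.99881501 -19.35277665  22.36433218   0.68010978] [590.22139258  50.53771951   7.63083414   0.90929133] 99.5
```

View pics/c8.png

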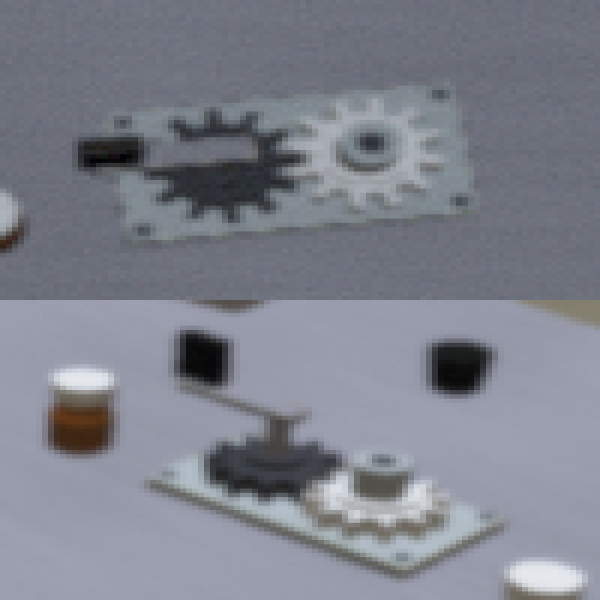

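It is seated and meshed just as the first one was. I crank a full turn and check.

Run:
```python
from h import *
half(0); half(180); im=look("top9.png")
print(gearfit(im,"top",POST+B,12,28),gearfit(im,"top",MA+B,12,28.5,-1,skip=100),current_time_s())
g=im[140:175,270:300].min(2)<45; yy,xx=np.where(g); print("tab px",xx.mean()+270,yy.mean()+140,g.sum())
o=cv2.imread("pics/top8.png")[140:175,270:300].min(2)<45; yy,xx=np.where(o); print("before",xx.mean()+270,yy.mean()+140,o.sum())
```

```text
half 0 opening 0.2 Fmax 1.4 [593.4  -6.5  80.1] 108.8083
half 180 opening 0.2 Fmax 1.8 [585.1 103.1  80. ] 119.0417
[601.81952721 -20.4883058   17.3722209    0.72352389] [590.15634249  50.70447623   7.7240613    0.90648272] 121.8917
tab px 288.0 155.84615384615384 52
before 288.2 155.46 50
```

Run:
```python
from h import *
im=cv2.imread("pics/top9.png")
cv2.imwrite("pics/c9.png",np.vstack([cv2.resize(im[120:190,270:370],(600,300),interpolation=3),cv2.resize(eyes.grab_frame("side")[180:250,290:390],(600,300),interpolation=3)]))
for f in("top5","top8","top9"):
  i=cv2.imread(f"pics/{f}.png")
  for s in(97,): print(f,gearfit(i,"top",POST+B,12,28,skip=s))
```

```text
top5 [601.5510934  -19.05629796  17.35782454   0.87157803]
top8 [600.95382137 -17.79833657  22.00843742   0.86807882]
top9 [601.63480169 -18.97066252  17.35467651   0.8706745 ]
```

View pics/c9.png

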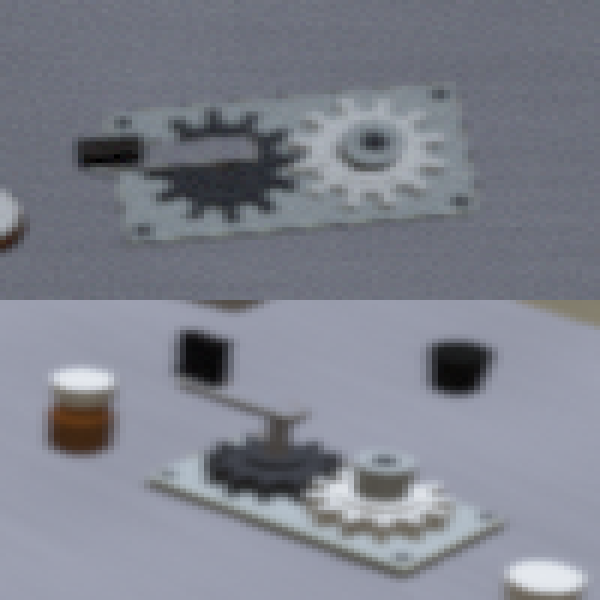

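The gear is still seated flat. The yaw shift is backlash, identical to the first turn. Now the second gear goes to the small tray, followed by the final check.

Run:
```python
from h import *
P=[598.5,-19.8]
over(*P,PSI); arm.move_l([*P,33.5],feed=200); arm.gripper_to(0.); print(current_opening())
arm.move_l([*P,70],feed=80); up()
w=SM+rot2(SMY)@[0,-43]; place(w,SMY,4)
im=look("top10.png"); print(current_time_s(),current_opening())
for s in(43,-43):
    w=SM+rot2(SMY)@[0,s]; f=gearfit(im,"top",w+B,12,20); print(f,"in tray",rot2(-SMY)@(f[:2]-B-SM))
for N,s in((16,-31),(9,31)):
    w=SQ+rot2(SQY)@[s,s]; f=gearfit(im,"top",w+B,N,20); print(N,f,"in tray",rot2(-SQY)@(f[:2]-B-SQ))
print("master",gearfit(im,"top",MA+B,12,28.5,-1,skip=100))
S=eyes.grab_frame("side"); cv2.imwrite("pics/c10.png",np.vstack([cv2.resize(im[110:240,170:490],(738,300),interpolation=3),cv2.resize(S[170:345,225:470],(738,300),interpolation=3)]))
```

```text
0.33018736138896987
place True [454.8 285.3  27.4]
130.95 0.6013389907125931
[472.54128826 371.09832627  29.36300213   0.95481796] in tray [ 0.56702773 42.89461516]
[456.38829419 287.14974791   0.62776652   0.95822033] in tray [  0.72895356 -42.59372794]
16 [ 467.21262288 -369.31989049    2.02513641    0.94654891] in tray [-31.09345039 -31.76809969]
9 [ 518.37187469 -298.69760005   38.04740095    0.95156551] in tray [30.91329679 29.55025201]
master [590.06879915  50.54384982   7.63198615   0.93207354]
```

View pics/c10.png

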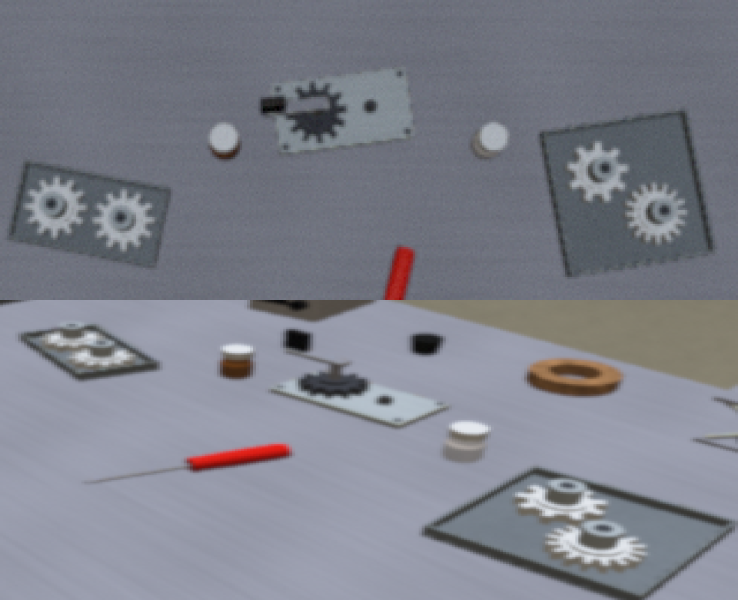

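All four gears lie flat in the right trays, the crank points away from the post and the jars haven't moved.

```bash
python3 -c "
from workcell import *
print(workorder.hand_in(),current_time_s())"
```

```text
the job is handed in; nothing more can be done
the job is handed in; nothing more can be done
```

The job is done and handed in, at about 131 s of the 210 s allowed; no verdict is reported.

- **Other gears:** the 16-tooth and 9-tooth gears went into the square tray first. No other non-matching gear was there.
- **12-tooth gears:** each was set on the post, cranked one full clockwise turn and laid in the small tray before I fetched the next.

**Last checks:**
- **Position:** the last top picture puts the small-tray gears at (0.6, 42.9) and (0.7, −42.6) mm from the tray's centre, and the others about 31 mm off centre each way in the square tray. The pictures show all four lying flat.
- **Crank:** it reads about 0.6° short of two full turns and points away from the post.
- **Surroundings:** the jars look unmoved, and the arm is back at its start pose, clear of everything.

**What disagreed:**
- **Camera offset:** the top camera read about 2 mm off in x and y, which I corrected. At the post the x correction was about 1.4 mm too much.
- **First seating:** because of that it met a 6 N sideways force; the second, with the post target shifted, did not.
- **Placing height:** both 12-tooth gears touched down in the small tray about 2 mm higher than expected, probably because they slipped in the grip when lifted off the post. They lay flat after release.
- **Gear yaw on the post:** it read about 5° different after each turn than before. I took that as backlash, and the gear still looked seated after the second turn. After the first turn I checked only by measuring the picture, not by viewing it.

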